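# Unnest the blue clip cup and set it out on the coaster

### The arm

A 6-joint arm with a two-finger parallel gripper is mounted at the origin on the work surface. World frame = base frame: x ahead of the robot, y to its left, z up, the work surface at z = 0. Lengths are in m, angles in degrees, forces in N, time in s.
With the tool pointing down it reaches from about 0.275 to 0.85 m from the base axis. Payload 19 kg.
Tool frame: the origin (TCP) lies at the very end of the fingers, on their centre line; the grasp point (between the pads) lies 19 mm behind it (bot.grip_depth is the distance from the TCP to the grasp point, in m); z points along the fingers, y is the direction in which the jaws open and shut (so a half turn about z gives the same grasp; the last joint's range is limited). The gripper opens to 85 mm and grips with 20 to 120 N. Pads are 22 mm wide; open, the fingers measure 114 mm over their backs; the gripper's body (76 mm by 85 mm) begins 54 mm behind the grasp point. The pads swing forward as they close: fully open they stand 13 mm farther back than shut.
Start: joints at [56.436, 8.623, 82.357, -0, 89.026, -7.678], TCP at [0.251, 0.517, 0.231] pointing down, gripper open.
Joint ranges: [-160.23, 160.23], [-39.13, 120.54], [6.94, 153.29], [-79.49, 259.48], [9.18, 160.14], [-161.06, 161.06]. Speed limits (degrees/s): [108.29, 108.29, 127.2, 172.46, 172.46, 172.46].

### API

Orientations are given as a 3x3 rotation matrix whose columns are the frame's x, y, z axes.
In Python, from workcell import bot gives the robot as it stands.
- The arm moves only by the tool play_rows, never from a script. Its argument "increments" is a list of rows, each a list of 3 entries, a list of its own where there are three numbers: the closure, from -1 (fully open) to 1 (shut), then the shift along the tool's x, y, z in cm, then the turn about the tool's z in degrees. In form: [[jaw, [x, y, z], roll], ...]. A call has 1 to 8 rows; each row shifts and turns the commanded pose from where the row before left it, along the tool's axes as they then stand; what a row does not reach is not made up. A row lasts 1/12 s, in which the tool goes at most 41.7 mm and 7.16 degrees, less where a joint would pass 70% of its speed; a pose out of reach is approached as far as the arm can. A call with a gripper value outside its range is refused whole. The fingers move at their own pace and stop on an object; "force" is the grip in N (left out, the last holds). Time passes only in rows, so rows that do not move let the fingers close. It gives the time, the measured TCP pose, the force and the opening at its end, in the units of the state.
- bot.get_state(): the state, without advancing time (a new reading comes with each control period).
- bot.get_image(name): name is "scene" or "top"; returns (picture, depth): 480x640x3 uint8, red, green, blue; 480x640 float32, m along the optical axis (not along the pixel's ray), 0 where there is no reading.
- bot.calibration(name): a dict with "intrinsics" (3x3 intrinsics, pixels), "xyz" and "attitude" of the camera in the world. Camera axes: x right, y up, looking along -z (the intrinsics and any distortion apply to the point x, -y, -z); pixel columns grow to the right and rows downward; lengths in m; the calibration is good to about 2 mm. A picture is of the moment at which its call begins. calibration takes no time and is no camera call.
- bot.sign_off(): hands the job in, once; it reports no verdict.
The state is a dict: "clock": time; "joint_positions": joint angles; "qvel": joint speeds; "tau": joint torques, N m; "tcp_pos": TCP position; "orientation": TCP orientation; "contact_force": force on the tool from outside, world axes, zero at the start; "wrist_torque": the same for the moment, N m; "grip_width": finger opening in m.
Only numpy, scipy, OpenCV 4.12 (cv2) and the standard library are available. Lean on these libraries where they do the work, as an engineer would, in place of code of your own. Each camera call takes 0.05 s, during which the arm holds its last target. There are 200 camera calls.

### The job

We need a cup for loose clips at the cutting mat: pull the blue cup straight up out of the heavy grey holder it sits snugly in, and lower it, upright, onto the middle of the round cork coaster before letting go. The grey holder must stay standing where it is, and the orange cup in the other holder must be left alone.

Things in the scene. Friction and masses are not known exactly. Their poses are not given: they have to be found in the camera images.
- blue_cup: Blue plastic open cup, 90 mm tall, about 90 g, round, tapered: outside diameter 44 mm at the foot, 58 mm at the rim, wall 2.8 mm, floor 4 mm. Origin at the centre of its underside, z up. It starts nested in the blue holder, underside 40 mm and rim 130 mm above the table, its upper 50 mm free above the holder. Friction of a few newtons resists the first 30 mm of lift; it is out after 40 mm.
- blue_holder: Heavy grey metal cup (0.65 kg, loose on the table) in which the blue cup is nested. 80 mm tall, outside diameter 59 mm at the rim, on a dark round foot 72 mm wide; thick bottom, inner floor 40 mm above the table. Three small sprung rubber studs in its wall grip the cup. Origin at the centre of its underside, z up.
- orange_cup: Orange plastic cup, same shape and size as the blue one, nested in the same way in a second grey holder of the same shape. To be left alone. Origin at the centre of its underside.
- coaster: Round flat cork coaster, 100 mm across and 6 mm thick, fixed to the table, empty. Origin at the centre of its underside (on the table), z up.
Not all that is in view belongs to the job. Of the things like the blue_cup, leave any that is green or pink; of the rest the smaller one is meant.

How it is judged (in metres and radians):
On the way, in this order (a step that is already met when the one before it is completed fails the run):
1. the blue cup is drawn straight up out of its holder, upright (z of blue_cup in the frame of blue_holder above 0.075 m and horizontal distance between blue_cup and blue_holder below 0.03 m and angle between blue_cup's own z axis and vertical below 0.26 rad), for 0.05 s.
2. the blue cup is lowered onto the coaster while still held (its foot within 15 mm of the coaster's top, within 25 mm of its centre) (z of blue_cup in the frame of coaster below 0.021 m and horizontal distance between blue_cup and coaster below 0.025 m and contact force between the fingers and blue_cup above 0.3 N), for 0.1 s.
At the end, for the whole second after the job is handed in: The blue cup stands upright (within 10 degrees) and at rest on the cork coaster, its centre within 25 mm of the coaster's centre; the blue cup's grey holder stands upright within 30 mm of where it was; the orange cup is still upright in its holder within 20 mm of where it was (horizontal distance between blue_cup and coaster below 0.025 m and z of blue_cup in the frame of coaster between 0.002 and 0.01 m and angle between each of blue_cup, blue_holder, orange_cup's own z axis and vertical below 0.17 rad and linear speed of blue_cup below 0.02 m/s and distance of blue_holder from where it was at the start of the episode below 0.03 m and distance of orange_cup from where it was at the start of the episode below 0.02 m); the robot touches nothing.
It fails at once if the grey holder is lifted off the table with the cup, knocked over or pushed more than 30 mm (distance of blue_holder from where it was at the start of the episode above 0.03 m or height (world z) of blue_holder above 0.015 m or angle between blue_holder's own z axis and vertical above 0.35 rad).
It fails at once if the orange cup is disturbed (moved more than 20 mm) (distance of orange_cup from where it was at the start of the episode above 0.02 m).
It fails at once if the blue cup is tipped more than 30 degrees (angle between blue_cup's own z axis and vertical above 0.52 rad).
It also fails if it takes over 42 s, if anything falls off the work surface, if the arm or the gripper's body presses on something with over 40 N, if the wrist force passes 120 N, or if a joint passes its speed limit or range.

## Working session

There is one attempt and no reset: what is moved stays moved. The work goes in short steps, Python scripts to look and compute and a tool call to move; the robot and the scene stay as the last step left them, time stands still between calls to the robot, and variables do not carry over. Pictures are saved under pics/ and viewed, about 8 in all and at most 12, crops included, and the job is handed in when it is done.

Besides the shell and the picture viewer there is one more tool, called after ">>>" as a command line: name --argument value ..., lists and objects as JSON in quotes. play_rows: Moves the arm, as the interface text tells. Its arguments: {"type":"object","properties":{"increments":{"type":"array"},"force":{"type":"number"}},"required":["increments"]}

```bash
mkdir -p pics
cat > h.py <<'E'
import numpy as np, cv2
from workcell import bot
def grab(n,tag):
    im,d=bot.get_image(n); cv2.imwrite(f'pics/{tag}.png',im[:,:,::-1]); np.save(f'pics/{tag}_d.npy',d); return im,d
def ray(n,u,v):
    c=bot.calibration(n);K=np.array(c['intrinsics']);R=np.array(c['attitude'])
    p=np.linalg.solve(K,np.array([u,v,1.])); return np.array(c['xyz']),R@np.array([p[0],-p[1],-p[2]])
def onplane(n,u,v,z):
    o,r=ray(n,u,v); return o+r*(z-o[2])/r[2]
def atdepth(n,u,v,d):
    o,r=ray(n,u,v); return o+r*d
E
python3 - <<'E'
from h import *
print(bot.get_state())
for n in('scene','top'):
    grab(n,n+'0'); print(bot.calibration(n))
E
```

```text
{'clock': 0.0, 'joint_positions': array([ 5.64359597e+01,  8.65029803e+00,  8.23915603e+01,  8.02122967e-04,
        8.90277537e+01, -7.67610151e+00]), 'qvel': array([ 0.01441684,  0.04285493, -0.0524478 , -0.02012481,  0.03962278,
        0.049281  ]), 'tau': array([-2.29271507e-03, -7.13021564e+01, -5.70883477e+01, -1.22888878e-04,
        8.69189826e-03, -4.81421682e-05]), 'tcp_pos': array([0.25091474, 0.51709176, 0.23069452]), 'orientation': array([[-8.99649542e-01,  4.36612225e-01, -6.83376920e-04],
       [ 4.36612725e-01,  8.99648998e-01, -1.00464854e-03],
       [ 1.76157528e-04, -1.20220266e-03, -9.99999262e-01]]), 'contact_force': array([-0.22108396,  0.52924593, -0.64543067]), 'wrist_torque': array([ 0.04148983, -0.01161202, -0.01032448]), 'grip_width': 0.08577108391146379}
{'intrinsics': array([[538.30842603,   0.        , 327.50153881],
       [  0.        , 538.30842603, 241.39898436],
       [  0.        ,   0.        ,   1.        ]]), 'xyz': array([ 0.86927041, -0.39089806,  0.80774543]), 'attitude': array([[ 0.80550242, -0.46893382,  0.36230776],
       [ 0.59240504,  0.65258974, -0.47242237],
       [-0.0149035 ,  0.59517031,  0.80346138]])}
{'intrinsics': array([[526.22669456,   0.        , 323.03155394],
       [  0.        , 526.22669456, 233.00678469],
       [  0.        ,   0.        ,   1.        ]]), 'xyz': array([0.43010178, 0.02174272, 0.92010564]), 'attitude': array([[-0.00415536,  0.99277642, -0.11990712],
       [-0.99966242, -0.00719938, -0.02496442],
       [-0.02564735,  0.1197629 ,  0.99247119]])}
```

View pics/scene0.png

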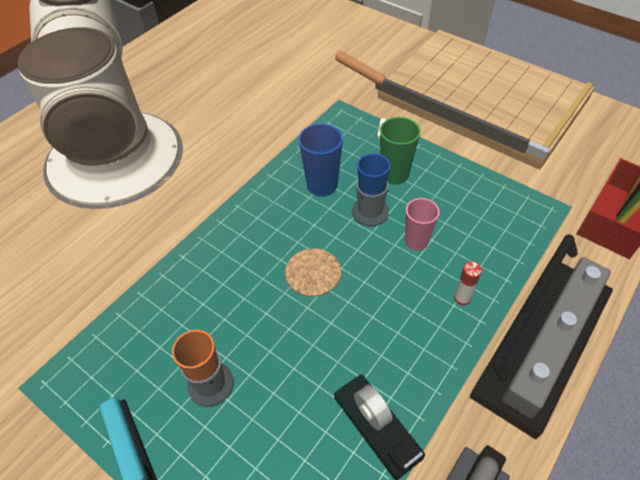

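View pics/top0.png

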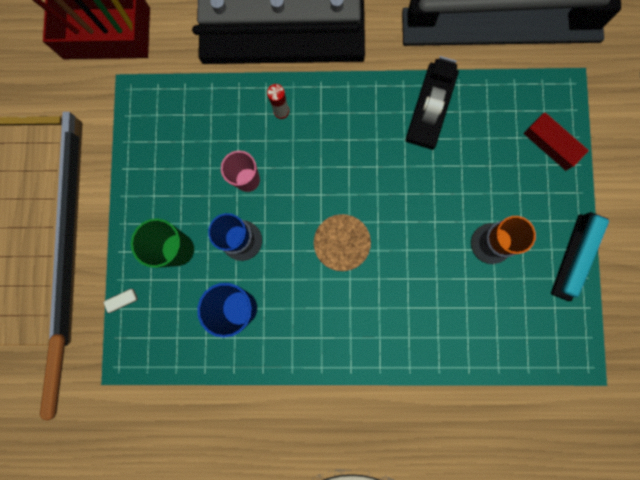

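Small blue cup in grey holder: scene (373,180), top (230,233). The other candidates are the large blue tumbler (scene 321,160; top 225,310), green (398,150; 157,243) and pink (421,224; 239,168). Green and pink are excluded, and of the two blue ones the holder-nested cup is the smaller. The coaster is at top (342,242), orange at top (513,237). Next I measure, with a crop to confirm.

```bash
cat > m.py <<'E'
from h import *
def pts(n,d,m):
    v,u=np.nonzero(m&(d>0)); c=bot.calibration(n);K=np.array(c['intrinsics'])
    p=np.linalg.solve(K,np.stack([u,v,np.ones_like(u)]).astype(float))*d[v,u]
    return np.array(c['xyz'])+(np.array(c['attitude'])@np.stack([p[0],-p[1],-p[2]])).T,u,v
def comps(im,lo,hi,amin=150):
    h=cv2.cvtColor(im,cv2.COLOR_RGB2HSV); m=cv2.inRange(h,lo,hi)
    k,l,s,c=cv2.connectedComponentsWithStats(m)
    return [(l==i,s[i],c[i]) for i in range(1,k) if s[i,4]>amin]
C={'blue':((105,120,40),(128,255,255)),'green':((50,150,30),(68,255,200)),'pink':((160,60,80),(178,255,255)),'orange':((5,150,100),(14,255,255)),'cork':((8,60,90),(20,200,255))}
E
python3 - <<'E'
from m import *
ax={}
for n in('scene','top'):
    im=cv2.imread(f'pics/{n}0.png')[:,:,::-1].copy(); d=np.load(f'pics/{n}0_d.npy')
    for k,(lo,hi) in C.items():
        for m,s,c in comps(im,lo,hi,300):
            if n=='top' and not(110<c[0]<600 and 75<c[1]<385): continue
            if n=='scene' and not(150<c[0]<450 and 110<c[1]<420): continue
            P,u,v=pts(n,d,m); zt=np.percentile(P[:,2],98); r=P[:,2]>zt-.008
            q=np.stack([u[r],v[r]],1).astype(np.float32)
            e=cv2.fitEllipse(cv2.convexHull(q))
            o=cv2.minEnclosingCircle(P[r][:,:2].astype(np.float32)*1000)
            print(n,k,s[:5],'ztop',zt.round(4),'ell',np.round(e[0],1),np.round(e[1],1),'circ mm',np.round(o[0],1),round(o[1],1),'ray@z',onplane(n,*e[0],zt).round(4))
            ax[n,k,len([a for a in ax if a[:2]==(n,k)])]=e[0]
def tri(a,b):
    (o1,r1),(o2,r2)=ray('scene',*a),ray('top',*b)
    A=np.stack([r1,-r2],1);t=np.linalg.lstsq(A,o2-o1,rcond=None)[0]
    p,q=o1+r1*t[0],o2+r2*t[1];return ((p+q)/2).round(4),np.linalg.norm(p-q).round(4)
S=[k for k in ax if k[0]=='scene'];T=[k for k in ax if k[0]=='top']
for a in S:
  for b in T:
    if a[1]==b[1]:
        p,g=tri(ax[a],ax[b])
        if g<.02: print('tri',a,b,p,g)
a=cv2.imread('pics/scene0.png')[110:270,280:460];b=cv2.imread('pics/top0.png')[150:350,100:300]
cv2.imwrite('pics/crop1.png',np.hstack([cv2.resize(a,(400,356)),cv2.resize(b,(356,356))]))
E
```

```text
scene blue [ 299  124   44   72 2179] ztop 0.1283 ell [320.4 140. ] [33.6 43.8] circ mm [411.9 190.8] 42.1 ray@z [0.4159 0.1867 0.1283]
scene blue [ 357  154   33   41 1076] ztop 0.1307 ell [373.3 166. ] [26.2 32.8] circ mm [529.8 189. ] 29.9 ray@z [0.5318 0.1857 0.1307]
scene pink [ 405  198   34   52 1344] ztop 0.091 ell [421.9 211.7] [27.8 33.4] circ mm [638.8 180.2] 30.1 ray@z [0.6404 0.1767 0.091 ]
scene orange [ 172  330   43   50 1306] ztop 0.1317 ell [193.2 349.8] [38.4 43. ] circ mm [ 522.3 -247.4] 28.9 ray@z [ 0.5246 -0.2489  0.1317]
scene cork [     0      0    640    480 108672] ztop 0.0365 ell [332.4 244.3] [480.  652.6] circ mm [472.  241.3] 589.5 ray@z [0.5324 0.0626 0.0365]
scene cork [ 286  249   55   47 2042] ztop 0.009 ell [312.6 272.1] [46.7 55.2] circ mm [525.4  12.3] 50.2 ray@z [0.5277 0.0088 0.009 ]
scene cork [ 172  329   44   52 1638] ztop 0.1316 ell [193.1 349.6] [38.9 43.6] circ mm [ 521.5 -247.2] 29.6 ray@z [ 0.5242 -0.2488  0.1316]
top blue [ 209  214   40   37 1180] ztop 0.1307 ell [227.1 232. ] [36.7 37.6] circ mm [528.8 188.2] 28.8 ray@z [0.528  0.1874
[... 507 characters left out ...]
8.8 ray@z [ 0.5209 -0.2466  0.1307]
top cork [     0      0    640    480 120060] ztop 0.0355 ell [ 384.6 -125.3] [ 539.  1283.9] circ mm [635.8  66. ] 595.3 ray@z [ 1.1999 -0.0721  0.0355]
top cork [ 314  215   56   55 2418] ztop 0.0081 ell [341.8 242.3] [55.2 55.4] circ mm [524.5  12.2] 48.9 ray@z [0.5237 0.0121 0.0081]
tri ('scene', 'blue', 0) ('top', 'blue', 1) [0.4114 0.1916 0.1221] 0.0011
tri ('scene', 'blue', 1) ('top', 'blue', 0) [0.5291 0.1889 0.1261] 0.0015
tri ('scene', 'pink', 0) ('top', 'pink', 0) [0.6385 0.1801 0.086 ] 0.0012
tri ('scene', 'orange', 0) ('top', 'orange', 0) [ 0.5216 -0.2479  0.1262] 0.0006
tri ('scene', 'cork', 1) ('top', 'cork', 1) [0.5245 0.0122 0.0018] 0.0005
```

View pics/crop1.png

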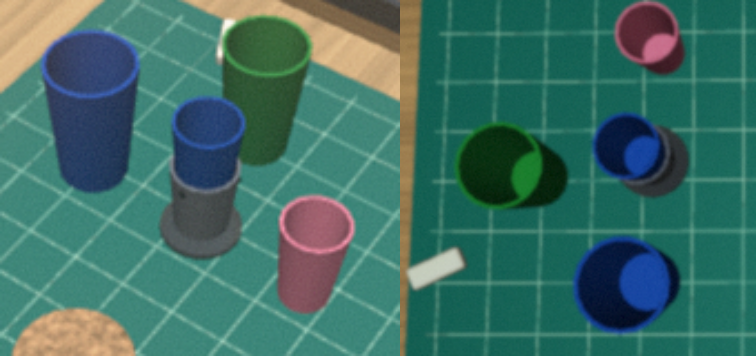

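Confirmed: the small blue cup in the grey holder has its rim at z≈0.130 (0.126–0.131 across methods) and its axis at (0.5285, 0.1885). The coaster centre is (0.5245, 0.012). I'll put the jaws along the 45° diagonal, which clears the tumbler and the green cup.

>>> play_rows --increments '[[-1,[-2.4,-1.1,0],0],[-1,[-2.4,-1.1,0],0],[-1,[-2.4,-1.1,0],0],[-1,[-2.4,-1.1,0],0],[-1,[-2.4,-1.1,0],0],[-1,[-2.4,-1.1,0],0],[-1,[-2.4,-1.1,0],0],[-1,[-2.4,-1.1,0],0]]' --force 30

```text
clock: 0.77
tcp_pos: [0.3859, 0.3531, 0.2311]
orientation: [[-0.9, 0.437, -0.0], [0.437, 0.9, -0.0], [0.0, -0.0, -1.0]]
contact_force: [-0.3, -0.2, -0.4]
grip_width: 0.0856
```

>>> play_rows --increments '[[-1,[-2.5,-1.1,0],0],[-1,[-2.5,-1.1,0],0],[-1,[-2.5,-1.1,0],0],[-1,[-2.5,-1.1,0],0],[-1,[-2.5,-1.1,0],0],[-1,[-2.5,-1.1,0],0],[-1,[-2.5,-1.1,0],0],[-1,[-2.5,-1.1,0],0]]'

```text
clock: 1.43
tcp_pos: [0.5275, 0.1866, 0.231]
orientation: [[-0.9, 0.437, -0.001], [0.437, 0.9, -0.0], [0.0, -0.0, -1.0]]
contact_force: [0.8, 1.7, 0.5]
grip_width: 0.0853
```

>>> play_rows --increments '[[-1,[0,0,0],4.75],[-1,[0,0,0],4.75],[-1,[0,0,0],4.75],[-1,[0,0,0],4.75],[-1,[0,0,0],0],[-1,[0,0,0],0]]'

```text
clock: 1.93
tcp_pos: [0.5268, 0.1878, 0.231]
orientation: [[-0.71, 0.704, -0.0], [0.704, 0.71, -0.0], [0.0, -0.0, -1.0]]
contact_force: [0.4, -0.3, -0.1]
grip_width: 0.0852
```

```bash
cat > go.py <<'E'
import sys
from h import *
t=np.array(eval(sys.argv[1]));s=bot.get_state();R=np.array(s['orientation'])
print(s['clock'],s['tcp_pos'].round(4),'grip',round(s['grip_width'],4),'F',s['contact_force'].round(1),'yang',np.degrees(np.arctan2(R[1,1],R[0,1])).round(1),'tool cm',(100*R.T@(t-s['tcp_pos'])).round(2))
E
python3 go.py '[.5285,.1885,.088]'
```

```text
1.9333 [0.5268 0.1878 0.231 ] grip 0.0852 F [ 0.4 -0.3 -0.1] yang 45.3 tool cm [-0.07  0.18 14.3 ]
```

>>> play_rows --increments '[[-1,[-0.07,0.18,1],0],[-1,[0,0,2],0],[-1,[0,0,2],0],[-1,[0,0,2],0],[-1,[0,0,2],0],[-1,[0,0,1.5],0],[-1,[0,0,1],0],[-1,[0,0,0],0]]'

```text
clock: 2.6
tcp_pos: [0.5276, 0.1884, 0.1137]
orientation: [[-0.71, 0.705, -0.003], [0.705, 0.71, -0.001], [0.002, -0.003, -1.0]]
contact_force: [0.3, -0.9, -0.0]
grip_width: 0.0854
```

>>> play_rows --increments '[[-1,[0,0,1],0],[-1,[0,0,1],0],[-1,[0,0,0.8],0],[-1,[0,0,0],0],[-1,[0,0,0],0]]'

```text
clock: 3.02
tcp_pos: [0.5285, 0.1885, 0.088]
orientation: [[-0.709, 0.706, -0.001], [0.706, 0.709, -0.0], [0.0, -0.001, -1.0]]
contact_force: [-0.1, 0.3, 0.2]
grip_width: 0.0857
```

```bash
python3 go.py '[.5285,.1885,.088]'
python3 - <<'E'
from h import *
a,_=grab('scene','s1');b,_=grab('top','t1')
cv2.imwrite('pics/crop2.png',np.hstack([cv2.resize(a[90:270,270:470],(400,360)),cv2.resize(b[140:320,140:320],(360,360))])[:,:,::-1])
E
```

```text
3.0167 [0.5285 0.1885 0.088 ] grip 0.0857 F [-0.1  0.3  0.2] yang 45.1 tool cm [-0. -0. -0.]
```

View pics/crop2.png

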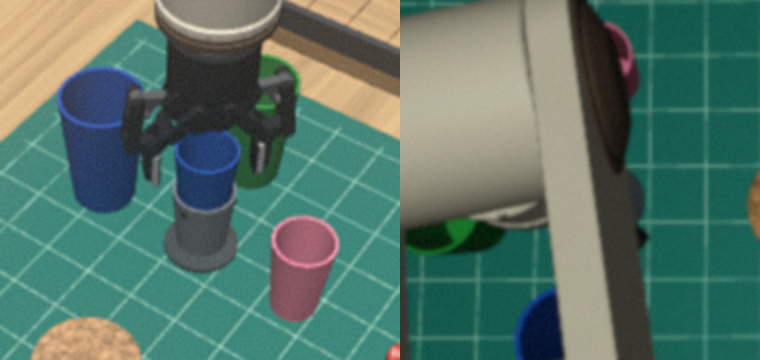

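The crop shows the jaws straddling the cup (crop 207,165), clear of the tumbler, green and pink cups. Closing.

>>> play_rows --increments '[[1,[0,0,0],0],[1,[0,0,0],0],[1,[0,0,0],0],[1,[0,0,0],0],[1,[0,0,0],0],[1,[0,0,0],0],[1,[0,0,0],0],[1,[0,0,0],0]]' --force 35

```text
clock: 3.78
tcp_pos: [0.5291, 0.1887, 0.0891]
orientation: [[-0.709, 0.706, 0.001], [0.706, 0.709, 0.0], [-0.001, 0.001, -1.0]]
contact_force: [0.3, 0.7, 6.0]
grip_width: 0.0555
```

>>> play_rows --increments '[[1,[0,0,0],0],[1,[0,0,0],0],[1,[0,0,0],0],[1,[0,0,0],0]]'

```text
clock: 4.12
tcp_pos: [0.5291, 0.1887, 0.0891]
orientation: [[-0.709, 0.706, 0.001], [0.706, 0.709, 0.0], [-0.001, 0.001, -1.0]]
contact_force: [0.2, -0.8, 6.1]
grip_width: 0.0559
```

Grip of 55.7 mm matches the cup's diameter near z≈0.115. Lifting slowly.

>>> play_rows --increments '[[1,[0,0,-0.3],0],[1,[0,0,-0.3],0],[1,[0,0,-0.3],0],[1,[0,0,-0.3],0],[1,[0,0,-0.3],0],[1,[0,0,-0.3],0],[1,[0,0,0],0],[1,[0,0,0],0]]'

```text
clock: 4.78
tcp_pos: [0.529, 0.1886, 0.1069]
orientation: [[-0.709, 0.706, 0.001], [0.706, 0.709, 0.0], [-0.001, 0.001, -1.0]]
contact_force: [0.2, -0.1, 1.3]
grip_width: 0.0557
```

```bash
python3 go.py '[.5285,.1885,.088]'
python3 - <<'E'
from h import *
a,_=grab('scene','s2')
cv2.imwrite('pics/crop3.png',cv2.resize(a[90:270,270:470],(600,540))[:,:,::-1])
E
```

```text
4.7833 [0.529  0.1886 0.1069] grip 0.0557 F [ 0.2 -0.1  1.3] yang 45.1 tool cm [ 0.03 -0.05  1.89]
```

View pics/crop3.png

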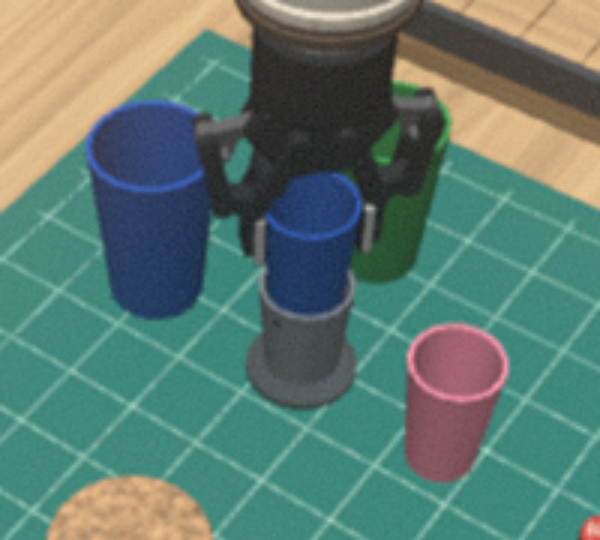

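The cup (crop 310,240) is rising and the holder's foot (300,370) stays on the mat. Continuing.

>>> play_rows --increments '[[1,[0,0,-0.4],0],[1,[0,0,-0.4],0],[1,[0,0,-0.4],0],[1,[0,0,-0.4],0],[1,[0,0,-0.5],0],[1,[0,0,-0.6],0],[1,[0,0,-0.7],0],[1,[0,0,-0.7],0]]'

```text
clock: 5.5
tcp_pos: [0.5286, 0.1886, 0.1481]
orientation: [[-0.709, 0.706, 0.0], [0.706, 0.709, -0.0], [-0.0, -0.0, -1.0]]
contact_force: [0.1, 0.0, -0.2]
grip_width: 0.0558
```

>>> play_rows --increments '[[1,[0,0,-0.7],0],[1,[0,0,-0.7],0],[1,[0,0,-0.5],0],[1,[0,0,0],0],[1,[0,0,0],0]]'

```text
clock: 5.92
tcp_pos: [0.5287, 0.1886, 0.1664]
orientation: [[-0.709, 0.706, 0.0], [0.706, 0.709, -0.0], [-0.0, 0.0, -1.0]]
contact_force: [-0.5, 0.0, -1.3]
grip_width: 0.0558
```

```bash
python3 - <<'E'
from m import *
a,d=grab('scene','s3')
cv2.imwrite('pics/crop4.png',cv2.resize(a[90:270,270:470],(600,540))[:,:,::-1])
for m,s,c in comps(a,*C['blue'],300):
    P,u,v=pts('scene',d,m); print(s,P[:,2].min().round(4),P[:,2].max().round(4),np.median(P,0).round(3))
s=bot.get_state();print(s['tcp_pos'],s['contact_force'],s['grip_width'])
E
python3 go.py '[.5245,.012,.17]'
```

```text
[ 359  119   35   59 1519] 0.1085 0.2419 [0.535 0.177 0.181]
[ 299  124   44   72 2223] 0.0023 0.2279 [0.422 0.177 0.089]
[0.52854849 0.18855002 0.1660784 ] [ 0.59448108  0.24200007 -0.98802951] 0.05604945567385006
5.9667 [0.5285 0.1886 0.1661] grip 0.056 F [ 0.6  0.2 -1. ] yang 45.1 tool cm [-12.17 -12.79  -0.39]
```

View pics/crop4.png

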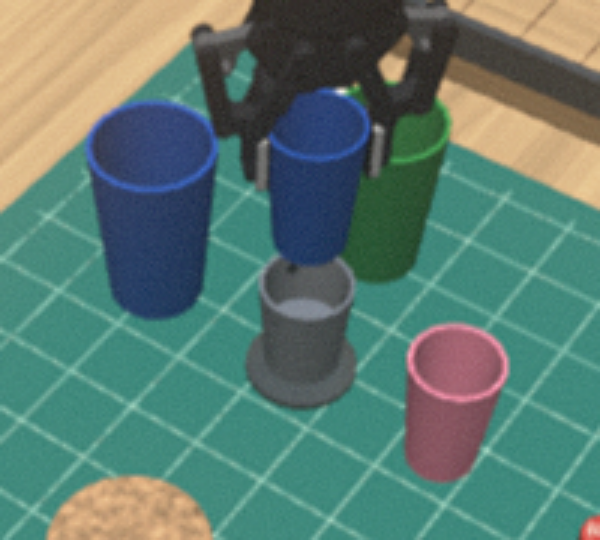

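The cup is out (crop 315,180) and upright, about 117 mm above the table. The holder (300,330) is standing in place. Moving over the coaster.

>>> play_rows --increments '[[1,[-0.8,-0.84,0],0],[1,[-1.6,-1.68,0],0],[1,[-1.8,-1.89,0],0],[1,[-1.8,-1.89,0],0],[1,[-1.8,-1.89,0],0],[1,[-1.8,-1.89,0],0],[1,[-1.6,-1.68,0],0],[1,[-0.97,-1.03,0],0]]'

```text
clock: 6.63
tcp_pos: [0.5241, 0.0095, 0.1659]
orientation: [[-0.708, 0.707, -0.001], [0.707, 0.708, -0.001], [0.0, -0.001, -1.0]]
contact_force: [-0.6, 1.1, -0.7]
grip_width: 0.0556
```

>>> play_rows --increments '[[1,[0,0,1],0],[1,[0,0,2],0],[1,[0,0,2],0],[1,[0,0,2],0],[1,[0,0,1],0],[1,[0,0,0.6],0],[1,[0,0,0],0],[1,[0,0,0],0]]'

```text
clock: 7.3
tcp_pos: [0.5248, 0.0121, 0.0808]
orientation: [[-0.709, 0.706, 0.0], [0.706, 0.709, -0.0], [-0.0, 0.0, -1.0]]
contact_force: [-0.6, -0.4, -0.5]
grip_width: 0.0555
```

```bash
python3 go.py '[.5245,.012,.0555]'
python3 - <<'E'
from m import *
a,d=grab('scene','s4')
cv2.imwrite('pics/crop5.png',cv2.resize(a[160:340,210:410],(600,540))[:,:,::-1])
for m,s,c in comps(a,*C['blue'],300):
    P,u,v=pts('scene',d,m); print(s,np.percentile(P[:,2],[1,99]).round(4),np.median(P,0).round(3))
E
```

```text
7.3 [0.5248 0.0121 0.0808] grip 0.0555 F [-0.6 -0.4 -0.5] yang 45.1 tool cm [ 0.02 -0.03  2.53]
[ 293  223   35   49 1271] [0.0401 0.1278] [0.53  0.006 0.091]
```

View pics/crop5.png

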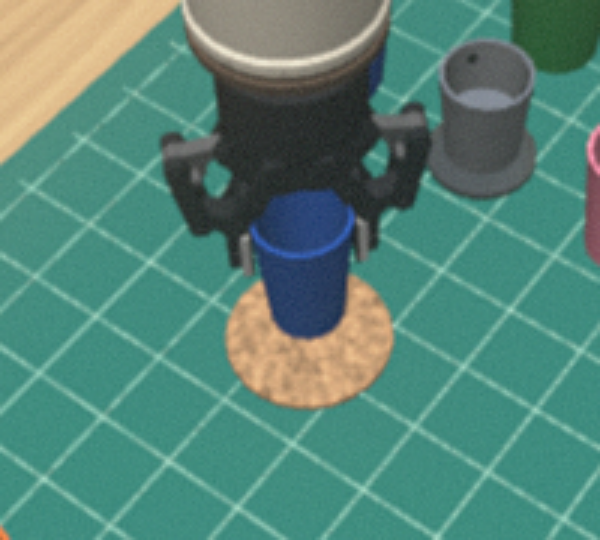

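The cup (crop 305,265) hangs upright over the coaster (310,340), centred once it drops about 25 mm. Lowering.

>>> play_rows --increments '[[1,[0,0,0.6],0],[1,[0,0,0.6],0],[1,[0,0,0.5],0],[1,[0,0,0.4],0],[1,[0,0,0.2],0],[1,[0,0,0],0],[1,[0,0,0],0]]'

```text
clock: 7.93
tcp_pos: [0.5246, 0.012, 0.0572]
orientation: [[-0.709, 0.706, -0.0], [0.706, 0.709, -0.0], [0.0, -0.0, -1.0]]
contact_force: [0.2, -0.3, -0.8]
grip_width: 0.0554
```

>>> play_rows --increments '[[1,[0,0,0.1],0],[1,[0,0,0],0],[1,[0,0,0.1],0],[1,[0,0,0],0],[1,[0,0,0],0]]'

```text
clock: 8.35
tcp_pos: [0.5246, 0.0121, 0.0553]
orientation: [[-0.708, 0.706, -0.0], [0.706, 0.708, -0.0], [-0.0, -0.0, -1.0]]
contact_force: [-0.0, -0.4, -0.9]
grip_width: 0.0559
```

>>> play_rows --increments '[[1,[0,0,0.05],0],[1,[0,0,0],0],[1,[0,0,0.05],0],[1,[0,0,0],0],[1,[0,0,0],0]]'

```text
clock: 8.77
tcp_pos: [0.525, 0.012, 0.055]
orientation: [[-0.709, 0.706, 0.001], [0.706, 0.709, -0.0], [-0.001, 0.001, -1.0]]
contact_force: [-1.5, 0.4, 9.3]
grip_width: 0.0557
```

Contact at 9 N, exactly at the expected height. Releasing, then going straight up.

>>> play_rows --increments '[[-1,[0,0,0],0],[-1,[0,0,0],0],[-1,[0,0,0],0],[-1,[0,0,0],0],[-1,[0,0,0],0],[-1,[0,0,0],0],[-1,[0,0,0],0],[-1,[0,0,0],0]]'

```text
clock: 9.43
tcp_pos: [0.5246, 0.0121, 0.0543]
orientation: [[-0.709, 0.706, -0.0], [0.706, 0.709, -0.0], [0.0, -0.0, -1.0]]
contact_force: [0.3, -0.9, -0.2]
grip_width: 0.0855
```

```bash
python3 go.py '[.5245,.012,.055]'
python3 - <<'E'
from m import *
a,d=grab('scene','s5')
cv2.imwrite('pics/crop6.png',cv2.resize(a[160:340,210:410],(600,540))[:,:,::-1])
E
```

```text
9.4333 [0.5246 0.0121 0.0543] grip 0.0855 F [ 0.3 -0.9 -0.2] yang 45.1 tool cm [ 0.   -0.01 -0.07]
```

View pics/crop6.png

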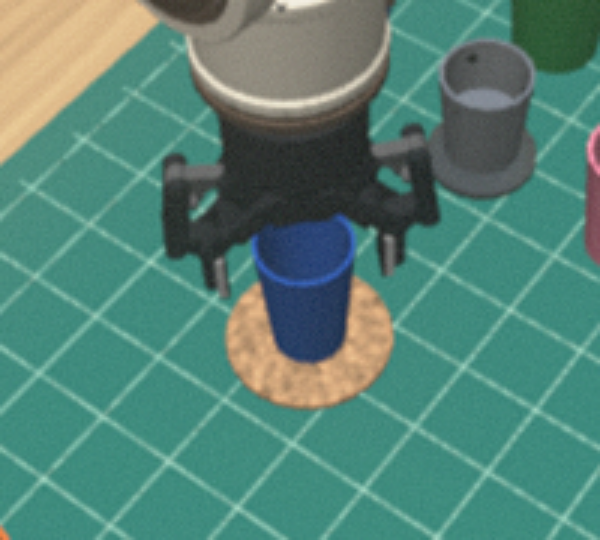

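The cup stands on the coaster (foot at crop 310,345) and the fingers are clear on both sides. Retreating up.

>>> play_rows --increments '[[-1,[0,0,-0.8],0],[-1,[0,0,-1.5],0],[-1,[0,0,-2.5],0],[-1,[0,0,-2.5],0],[-1,[0,0,-2.5],0],[-1,[0,0,-2.5],0],[-1,[0,0,-2],0],[-1,[0,0,-1],0]]'

```text
clock: 10.15
tcp_pos: [0.5252, 0.012, 0.2106]
orientation: [[-0.709, 0.706, 0.004], [0.706, 0.709, -0.001], [-0.003, 0.002, -1.0]]
contact_force: [1.0, 0.3, 0.4]
grip_width: 0.0857
```

>>> play_rows --increments '[[-1,[2.5,0,0],0],[-1,[2.5,0,0],0],[-1,[2.5,0,0],0],[-1,[2.5,0,0],0],[-1,[2.5,0,0],0],[-1,[2,0,0],0],[-1,[0,0,0],0],[-1,[0,0,0],0]]'

```text
clock: 10.82
tcp_pos: [0.4214, 0.1149, 0.2074]
orientation: [[-0.71, 0.705, 0.0], [0.705, 0.71, -0.0], [-0.0, 0.0, -1.0]]
contact_force: [0.6, 0.1, -0.2]
grip_width: 0.0852
```

Run:
```python
from m import *
for n in('scene','top'):
    a,d=grab(n,n+'9')
    for k in('blue','orange'):
        for m,s,c in comps(a,*C[k],250):
            P,u,v=pts(n,d,m); zt=np.percentile(P[:,2],98); r=P[:,2]>zt-.008
            if zt<.05 or np.ptp(P[r][:,0])>.1: continue
            o=cv2.minEnclosingCircle(P[r][:,:2].astype(np.float32)*1000)
            print(n,k,'ztop',zt.round(4),np.round(o[0],1),round(o[1],1))
s=bot.get_state();print(s['clock'],s['tcp_pos'],s['contact_force'])
```

```text
scene blue ztop 0.1282 [411.4 190.9] 42.1
scene blue ztop 0.0971 [525.4  12.7] 29.5
scene orange ztop 0.1316 [ 522.2 -248. ] 29.2
top blue ztop 0.0964 [525.1  12.1] 28.0
top orange ztop 0.1309 [ 521.6 -247.5] 29.0
top orange ztop 0.0856 [283.6 473.6] 42.1
10.9167 [0.42214211 0.11412469 0.20721747] [ 0.29185522 -0.70562351  0.34401552]
```

View pics/scene9.png

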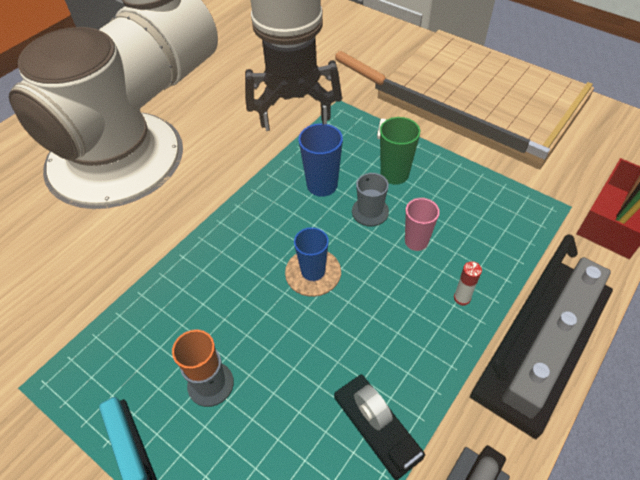

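The cup stands centred on the coaster at scene (312,258). The holder is unmoved at (371,200), the orange cup is untouched at (200,360), and the arm is clear. Handing in.

```bash
python3 -c "
from workcell import bot
print(bot.sign_off())"
```

```text
the job is handed in; nothing more can be done
None
```

I pulled the small blue cup straight up out of its grey holder and lowered it upright onto the cork coaster. I let go only after it touched down (9 N), then moved the arm clear and handed the job in at about 11 s. The hand-in gave no verdict.

Last checks:
- **Blue cup:** its centre is within about 1 mm of the coaster's centre. The rim is at z≈0.096–0.097, as expected for a 90 mm cup on a 6 mm coaster.
- **Orange cup:** the images put it within 1 mm of where it started.
- **Grey holder:** it stands upright and looks unmoved in the final picture; I did not measure its position.
- **Robot:** the fingers are clear of everything and the contact force is within noise (under 1 N).

No check failed. The only disagreement was in the first measurements: two-view triangulation read heights 4–6 mm lower than the depth images. I used the depth heights, which matched the stated sizes and the touchdown height.

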